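# Present the ball dish to the tin

## Task

A small aluminium dish with a loose bearing ball in it stands on its base board. Lift it by the wooden grip of its bail, turn it a quarter turn so that its pouring lip swings round to the side where the steel tin stands, and bring the end of the lip over the middle of the tin, a few centimetres above its rim and touching nothing. Keep the dish level and the ball resting in its middle, never rolling up to the rim; leave the tin and the things round about where they stand, and finish while still holding the dish level there, ready to pour (do not pour, put it down or let go).

Things in the scene. Friction and masses are not known exactly. Their poses are not given: they have to be found in the camera images.
- dish_grip (a point): Centre of the wooden grip of the dish's bail: a bar 16 mm wide (dish x), 62 mm long (dish y), 18 mm high, straight above the dish's centre, 80 mm above its underside, with thin wire from its ends down to the rim. Take it from above, fingers closing along dish x. Axes: x towards the pouring lip, z up. The dish weighs about 0.22 kg (0.15 to 0.29) and balances within 10 mm of the grip.
- dish_floor (a point): Middle of the dish's inner floor, 8 mm above its underside, 72 mm below dish_grip. Round dish, 128 mm across, rim 30 mm high; floor flat for about 12 mm radius, then rising at 15 deg to a steep rim from radius 54 mm. Its 56 mm wide foot stands loosely in a 4 mm high collar on the base board. Axes as dish_grip.
- lip_tip (a point): Outer end of the pouring lip, an open channel 30 mm wide sticking out from the rim along dish +x: 105 mm from the dish's centre, 29 mm above its underside (51 mm below dish_grip); its walls reach 6 mm higher. At the start it points away from the robot, within about 25 deg. Axes as dish_grip.
- ball_center (a point): Centre of the loose steel ball, 20 mm across, 33 g; at rest in the middle of the dish it lies 10 mm above dish_floor. Its axes turn as it rolls and mean nothing.
- stand_top (a point): Middle of the top of the fixed square plywood base board (130 x 130 x 12 mm) on which the dish stands. Its x axis is the direction in which the lip points at the start, y to the left of that, z up.
- tin_rim (a point): Centre of the mouth of the loose, open, round steel tin, 80 mm across, 45 mm high, upright on the bench; z up. It stands to the left or the right of the base board (stand_top's +y or -y side), 150 to 185 mm from the board's centre along y and up to 20 mm off that line.
- dog_mid (a point): Half-way up a wooden bench dog (turned peg 27 mm across, 54 mm high) that stands loose and upright on the opposite side of the board from the tin. Leave it alone.
- hex_mid (a point): Middle of a folding hex key set, 26 x 91 x 43 mm, loose on the bench beyond the board. Leave it alone.
Not all that is in view belongs to the job. There is more than one size of the part that bears dish_grip; the job needs the larger.

How it is judged:
By the outcome, as a careful person would: the job done as asked, in the order asked, and still so for the second after the job is handed in, while the arm keeps its last pose, push and grip.
It also fails if it takes over 43 s, if anything falls off the work surface, if the arm or the gripper's body presses on something with over 40 N, if the wrist force passes 120 N, or if a joint passes its speed limit or range.

## Robot

A 6-joint arm with a two-finger parallel gripper is mounted at the origin on a cart in front of the work surface, level with it; the furniture and walls round the work are solid. World frame = base frame: x ahead of the robot, y to its left, z up, the work surface at z = 0. Lengths are in m, angles in rad, forces in N, time in s.
With the tool pointing down it reaches from about 0.35 to 0.85 m from the base axis. Payload 8.1 kg.
Tool frame: the origin (TCP) lies midway between the tips of the shut fingers; the grasp point (between the pads) lies 19 mm behind it; z points along the fingers, y is the line along which they close (so a half turn about z gives the same grasp; the last joint's range is limited). The gripper opens to 85 mm and grips with 20 to 120 N. Pads are 22 mm wide; open, the fingers measure 114 mm over their backs; the gripper's body (76 mm by 85 mm) begins 54 mm behind the grasp point. The pads swing forward as they close: fully open they stand 13 mm farther back than shut.
Start: joints at [1.264, 0.13, 1.488, -0, 1.523, -0.085], TCP at [0.132, 0.585, 0.231] pointing down, gripper open.
Joint ranges: [-2.96, 2.96], [-0.89, 2.26], [0.02, 2.5], [-1.34, 4.48], [0, 2.73], [-2.66, 2.66]. Speed limits (rad/s): [2.39, 2.39, 2.79, 3.14, 3.14, 3.14].

## Interface

Orientations are given as a 3x3 rotation matrix whose columns are the frame's x, y, z axes.
In Python, from workcell import monitor, imaging, job gives the robot as it stands.
- The arm moves only by the tool play_rows, never from a script. Its arguments are lists of equal length, an entry for each row: "rotation": the turn, a rotation vector about the tool's x, y, z in degrees, a list of three; "travel": the shift along the tool's x, y, z in m, a list of three; "claw": the closure in counts, from 0 (fully open) to 255 (shut). In form: {"rotation": [[wx, wy, wz], ...], "travel": [[dx, dy, dz], ...], "claw": [claw, ...]}. A call has exactly 5 rows; each row shifts and turns the commanded pose from where the row before left it, along the tool's axes as they then stand; what a row does not reach is not made up. A row lasts 1/10 s, in which the tool goes at most 50 mm and 8.59 degrees, less where a joint would pass 70% of its speed; a pose out of reach is approached as far as the arm can. A call is refused whole if a number of a shift passes 0.05 or a number of a turn 8.59, either way. A call with a gripper value outside its range is refused whole. The fingers move at their own pace and stop on an object; "grip_force" is the grip in N (left out, the last holds). Time passes only in rows, so rows that do not move let the fingers close, or fill a call up. It gives the time, the measured TCP pose, the force, the opening and the grip force at its end, in the units of the state.
- monitor.observe(): the state, without advancing time (a new reading comes with each control period).
- imaging.camera(name): name is "side" or "top" or "wrist"; returns (picture, depth): 480x640x3 uint8, red, green, blue; 480x640 float32, m along the optical axis (not along the pixel's ray), 0 where there is no reading.
- imaging.calibration(name): a dict with "intrinsics" (3x3 intrinsics, pixels), "k1" (the pictures are not rectified: a ray, as slopes to the right and down, at radius r is drawn at 1 + k1 r^2 times it, then the intrinsics apply), "view" (4x4, takes a point from world to camera coordinates); the wrist camera has in their place "T_tool_cam" (4x4, takes a point from camera to tool coordinates, whose origin is the TCP and whose axes are the flange's). Camera axes: x right, y down, z forward; pixel columns grow to the right and rows downward; lengths in m; the calibration is good to about 2 mm. A picture is of the moment at which its call begins: read the wrist's pose just before it. calibration takes no time and is no camera call.
- job.job_done(): hands the job in; it is judged then, once.
The state is a dict: "t": time; "joints": joint angles; "joint_velocities": joint speeds; "effort": joint torques, N m; "ee_pos": TCP position; "tool_rot": TCP orientation; "ft_force": force on the tool from outside, world axes, zero at the start; "ft_torque": the same for the moment, N m; "finger_gap": opening from 0.0 (shut) to 1.0 (fully open); "finger_force": force on a finger pad.
Only numpy, scipy, OpenCV 4.12 (cv2) and the standard library are available. Lean on these libraries where they do the work, as an engineer would, in place of code of your own. Each camera call takes 0.05 s, during which the arm holds its last target. There are 200 camera calls.

## Working session

There is one attempt and no reset: what is moved stays moved. The work goes in short steps, Python scripts to look and compute and a tool call to move; the robot and the scene stay as the last step left them, time stands still between calls to the robot, and variables do not carry over. Pictures are saved under pics/ and viewed, at most 10 in all, crops included, and the job is handed in when it is done.

Besides the shell and the picture viewer there is one more tool, called after "Emit:" as a command line: name --argument value ..., lists and objects as JSON in quotes. play_rows: Moves the arm, as the interface text tells. Its arguments: {"type":"object","properties":{"rotation":{"type":"array","items":{"type":"array","items":{"type":"number"}}},"travel":{"type":"array","items":{"type":"array","items":{"type":"number"}}},"claw":{"type":"array","items":{"type":"number"}},"grip_force":{"type":"number"}},"required":["rotation","travel","claw"]}

```bash
mkdir -p pics; ls
cat > h.py <<'E'
import numpy as np, cv2
from workcell import monitor, imaging, job
def cam(n):
    s=monitor.observe(); p,d=imaging.camera(n); c=imaging.calibration(n)
    if n=='wrist':
        T=np.eye(4);T[:3,:3]=np.array(s['tool_rot']).reshape(3,3);T[:3,3]=s['ee_pos']
        M=T@np.array(c['T_tool_cam'])
    else: M=np.linalg.inv(np.array(c['view']))
    return p,d,np.array(c['intrinsics']),c['k1'],M
def rays(uv,K,k1):
    return cv2.undistortPoints(np.array(uv,float).reshape(-1,1,2),K,np.array([k1,0,0,0,0.])).reshape(-1,2)
def plane(uv,z,C):
    p,d,K,k1,M=C; r=rays(uv,K,k1); D=np.c_[r,np.ones(len(r))]@M[:3,:3].T
    o=M[:3,3]; return o+D*((z-o[2])/D[:,2])[:,None]
def bydepth(uv,C):
    p,d,K,k1,M=C; r=rays(uv,K,k1); uv=np.array(uv,int).reshape(-1,2)
    z=d[uv[:,1],uv[:,0]]; return (np.c_[r,np.ones(len(r))]*z[:,None])@M[:3,:3].T+M[:3,3]
def save(n,p): cv2.imwrite(f'pics/{n}.png',p[:,:,::-1])
E
python3 - <<'E'
from h import *
import pickle
out={}
for n in ['top','side']:
    C=cam(n); save(n+'0',C[0]); out[n]=C
pickle.dump(out,open('c0.pkl','wb'))
s=monitor.observe(); print(s); 
for n in ['top','side','wrist']: print(imaging.calibration(n))
E
```

```text
pics
{'t': 0.1, 'joints': array([ 1.26362931e+00,  1.31096551e-01,  1.48919313e+00, -1.03043485e-05,
        1.52302110e+00, -8.54011542e-02]), 'joint_velocities': array([-9.24599143e-05, -2.27554258e-03, -3.65547515e-03,  2.39046143e-03,
        2.22399050e-04, -1.92133334e-04]), 'effort': array([ 1.50221102e-03, -5.70947564e+01, -5.01944661e+01, -2.42882425e-04,
        8.10372003e-03, -1.09413662e-05]), 'ee_pos': array([0.13179853, 0.58481983, 0.23033034]), 'tool_rot': array([[-9.75510640e-01,  2.19951656e-01, -5.09679911e-04],
       [ 2.19952204e-01,  9.75509270e-01, -1.64081652e-03],
       [ 1.36297168e-04, -1.71273919e-03, -9.99998524e-01]]), 'ft_force': array([ 0.02478128,  0.91331975, -0.45727961]), 'ft_torque': array([ 0.0062399 , -0.04386711,  0.01233021]), 'finger_force': 0.0, 'finger_gap': 1.0022920219195077}
{'intrinsics': array([[499.63965488,   0.        , 317.63727546],
       [  0.        , 499.63965488, 242.27276074],
       [  0.        ,   0.        ,   1.        ]]), 'k1': -0.07790541347988618, 'view': array([[-0.02388427, -0.99961533,  0.01409736,  0.15122545]
[... 492 characters left out ...]
8976543,  0.05903636],
       [ 0.1275145 , -0.88058433, -0.45641131,  0.97631626],
       [ 0.        ,  0.        ,  0.        ,  1.        ]])}
{'intrinsics': array([[343.58682342,   0.        , 322.29620437],
       [  0.        , 343.58682342, 239.21690708],
       [  0.        ,   0.        ,   1.        ]]), 'k1': 0.011143979121156446, 'T_tool_cam': array([[ 8.01546003e-04, -9.57562235e-01, -2.88225474e-01,
         7.39205886e-02],
       [ 9.99999600e-01,  8.81670390e-04, -1.48177696e-04,
        -1.01543319e-03],
       [ 3.96009232e-04, -2.88225240e-01,  9.57562559e-01,
        -1.42396127e-01],
       [ 0.00000000e+00,  0.00000000e+00,  0.00000000e+00,
         1.00000000e+00]])}
```

View pics/top0.png

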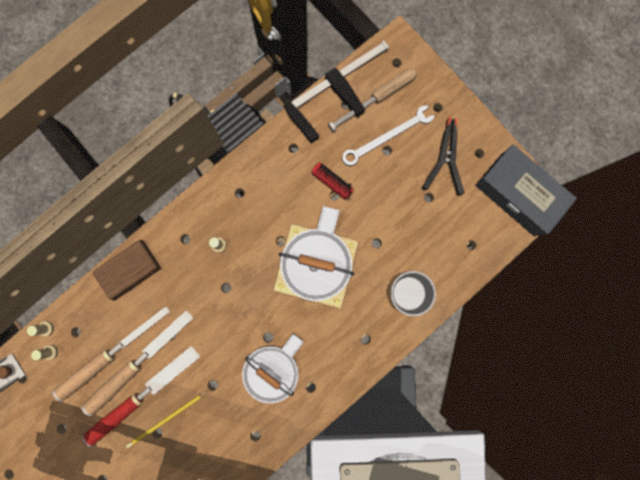

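View pics/side0.png

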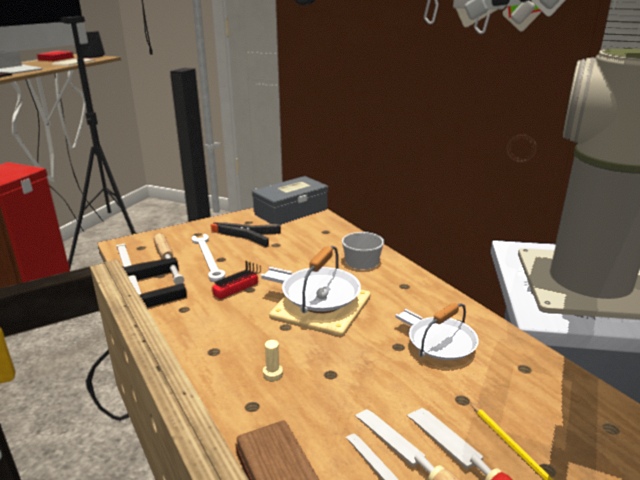

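The pictures show these objects:
- **Large dish:** top (317,264), on the yellow board. Its lip points up and right to (329,215).
- **Small dish (decoy):** (270,374), standing on the bare bench.
- **Tin:** (412,293), on the −y side.
- **Dog:** (217,243).
- **Hex set:** (331,181).

Candidates for the grip are the bars at top (317,264) and (268,378). The bar at (317,264) is the one on the larger dish on the base board, so I choose that.

Run:
```python
from h import *
import pickle
o=pickle.load(open('c0.pkl','rb'));C=o['top'];p=C[0]
hsv=cv2.cvtColor(p,cv2.COLOR_RGB2HSV)
# depth-based: bail grip
roi=(slice(245,285),slice(285,350))
for px in [(317,264),(268,378),(329,215),(412,293),(217,243),(331,181)]: print(px,hsv[px[1],px[0]],bydepth([px],C).round(3))
m=cv2.inRange(hsv,(5,120,60),(18,255,255)); mm=np.zeros_like(m); mm[250:278,295:340]=m[250:278,295:340]
n,l,st,ce=cv2.connectedComponentsWithStats(mm); i=1+st[1:,4].argmax(); print(st[i],ce[i])
r=cv2.minAreaRect(np.argwhere(l==i)[:,::-1].astype(np.float32)); print(r)
b=plane(cv2.boxPoints(r),0.101,C); print('grip',b.round(4),b.mean(0)); print(np.linalg.norm(b-np.roll(b,1,0),axis=1))
# tin rim: points by depth around
v,u=np.mgrid[260:326,380:446]; uv=np.c_[u.ravel(),v.ravel()]
P=bydepth(uv,C); k=(P[:,2]>0.036)&(P[:,2]<0.056); c,rr=cv2.minEnclosingCircle(P[k][:,:2].astype(np.float32)); print('tin',k.sum(),c,rr)
# dish rim circle by depth, lip
v,u=np.mgrid[195:310,265:370]; uv=np.c_[u.ravel(),v.ravel()]; P=bydepth(uv,C)
k=(P[:,2]>0.034)&(P[:,2]<0.055); Q=P[k]; print(k.sum(),Q.min(0),Q.max(0))
np.save('rim.npy',Q)
# Board corners
m=cv2.inRange(hsv,(20,60,150),(35,200,255)); m[:, :260]=0;m[:,375:]=0;m[:210]=0;m[315:]=0
r=cv2.minAreaRect(np.argwhere(m>0)[:,::-1].astype(np.float32)); print('board',r); b=plane(cv2.boxPoints(r),0.012,C); print(b.round(4),b.mean(0))
e=b-np.roll(b,1,0); print(np.degrees(np.arctan2(e[:,1],e[:,0])),np.linalg.norm(e,axis=1))
t=cv2.resize(p[190:320,250:450],(800,520),interpolation=cv2.INTER_CUBIC); save('crop1',t)
```

```text
(317, 264) [ 13 152 188] [[0.465 0.143 0.103]]
(268, 378) [ 13 148 179] [[0.277 0.229 0.072]]
(329, 215) [  0   2 224] [[0.556 0.118 0.042]]
(412, 293) [ 19  13 216] [[ 0.413 -0.032  0.009]]
(217, 243) [ 27  40 222] [[0.509 0.317 0.054]]
(331, 181) [  0 179 121] [[0.622 0.112 0.025]]
[299 256  35  14 259] [315.95366795 262.67181467]
((316.0498046875, 262.81329345703125), (35.428611755371094, 7.601047992706299), 14.931416511535645)
grip [[0.4694 0.1741 0.101 ]
 [0.4815 0.1706 0.101 ]
 [0.465  0.1143 0.101 ]
 [0.453  0.1178 0.101 ]] [0.46721376 0.14418361 0.101     ]
[0.05860237 0.0126036  0.05868732 0.01259348]
tin 356 (0.41236868500709534, -0.02669382281601429) 0.04002184420824051
1486 [0.40491715 0.07885454 0.0340096 ] [0.59286845 0.20909217 0.05427918]
board ((315.1221008300781, 265.95758056640625), (69.55235290527344, 67.83147430419922), 14.534457206726074)
[[0.4246 0.2228 0.012 ]
 [0.5447 0.1896 0.012 ]
 [0.5095 0.0661 0.012 ]
 [0.39   0.1009 0.012 ]] [0.46719048 0.14485003 0.012     ]
[  74.17355763  -15.49002516 -105.90944105  163.75879631] [0.12672585 0.12457156 0.12835783 0.12438673]
```

View pics/crop1.png

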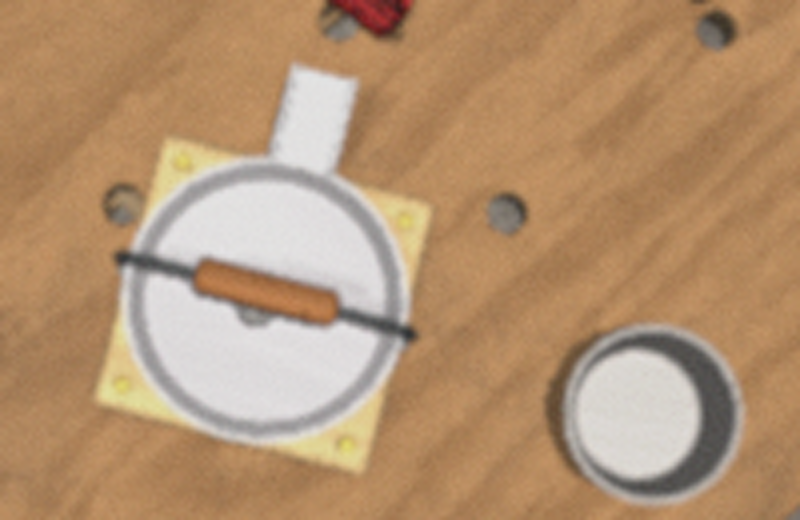

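The crop confirms the choice: the brown grip bar, about (267,292) in the crop, sits on the larger dish on the board. The lip is at (315,118) and the tin at (652,415). The lip yaw is about −16° and the grip is at (0.467, 0.144). I'll move above it now.

Emit:
play_rows --rotation '[[0,0,0],[0,0,0],[0,0,0],[0,0,0],[0,0,0]]' --travel '[[-0.028,-0.024,0],[-0.028,-0.024,0],[-0.028,-0.024,0],[-0.028,-0.024,0],[-0.028,-0.024,0]]' --claw '[0,0,0,0,0]'

```text
t: 0.6
ee_pos: [0.2426, 0.436, 0.2308]
tool_rot: [[-0.976, 0.22, -0.0], [0.22, 0.976, -0.001], [0.0, -0.001, -1.0]]
ft_force: [1.2, 0.3, 0.5]
finger_gap: 1.001
finger_force: 0.0
```

Emit:
play_rows --rotation '[[0,0,0],[0,0,0],[0,0,0],[0,0,0],[0,0,0]]' --travel '[[-0.028,-0.024,0],[-0.028,-0.024,0],[-0.028,-0.024,0],[-0.028,-0.024,0],[-0.028,-0.024,0]]' --claw '[0,0,0,0,0]'

```text
t: 1.1
ee_pos: [0.3528, 0.2882, 0.231]
tool_rot: [[-0.976, 0.22, -0.0], [0.22, 0.976, -0.0], [0.0, -0.0, -1.0]]
ft_force: [0.5, 1.3, -0.5]
finger_gap: 1.001
finger_force: 0.0
```

Emit:
play_rows --rotation '[[0,0,0],[0,0,0],[0,0,0],[0,0,0],[0,0,0]]' --travel '[[-0.028,-0.024,0],[-0.028,-0.024,0],[-0.028,-0.024,0],[-0.028,-0.024,0],[-0.028,-0.024,0]]' --claw '[0,0,0,0,0]'

```text
t: 1.6
ee_pos: [0.463, 0.1403, 0.231]
tool_rot: [[-0.975, 0.22, -0.0], [0.22, 0.975, -0.0], [0.0, -0.0, -1.0]]
ft_force: [1.2, 0.8, -0.6]
finger_gap: 1.0
finger_force: 0.0
```

Emit:
play_rows --rotation '[[0,0,8.5],[0,0,8.5],[0,0,8.5],[0,0,8.5],[0,0,8.5]]' --travel '[[0,0,0],[0,0,0],[0,0,0],[0,0,0],[0,0,0]]' --claw '[0,0,0,0,0]'

```text
t: 2.1
ee_pos: [0.4622, 0.1416, 0.2308]
tool_rot: [[-0.565, 0.825, -0.001], [0.825, 0.565, -0.0], [0.0, -0.001, -1.0]]
ft_force: [-0.6, 0.1, -0.0]
finger_gap: 1.002
finger_force: 0.0
```

Emit:
play_rows --rotation '[[0,0,8.5],[0,0,8.5],[0,0,8.5],[0,0,8.5],[0,0,8.5]]' --travel '[[0,0,0],[0,0,0],[0,0,0],[0,0,0],[0,0,0]]' --claw '[0,0,0,0,0]'

```text
t: 2.6
ee_pos: [0.4622, 0.1417, 0.2308]
tool_rot: [[0.14, 0.99, -0.001], [0.99, -0.14, -0.0], [-0.0, -0.001, -1.0]]
ft_force: [-0.1, -0.3, -0.5]
finger_gap: 0.996
finger_force: 0.0
```

Emit:
play_rows --rotation '[[0,0,8.3],[0,0,0],[0,0,0],[0,0,0],[0,0,0]]' --travel '[[0,0,0.02],[0,0,0.01],[0,0,0],[0,0,0],[0,0,0]]' --claw '[0,0,0,0,0]'

```text
t: 3.1
ee_pos: [0.4628, 0.1418, 0.202]
tool_rot: [[0.274, 0.962, 0.001], [0.962, -0.274, 0.0], [0.0, 0.001, -1.0]]
ft_force: [0.1, 0.0, -0.1]
finger_gap: 0.999
finger_force: 0.0
```

Run:
```python
from h import *
C=cam('wrist');p=C[0]; save('w1',p)
hsv=cv2.cvtColor(p,cv2.COLOR_RGB2HSV); m=cv2.inRange(hsv,(7,150,80),(17,255,255))
uv=np.argwhere(m>0)[:,::-1]; P=bydepth(uv,C)
k=(P[:,2]>0.08)&(P[:,2]<0.115)&(np.hypot(P[:,0]-.467,P[:,1]-.144)<.05); Q=P[k]
r=cv2.minAreaRect(uv[k].astype(np.float32)); print(k.sum(),r, np.median(Q[:,2]),np.percentile(Q[:,2],95))
b=plane(cv2.boxPoints(r),0.097,C); print(b.round(4),b.mean(0)); e=b-np.roll(b,1,0); print(np.degrees(np.arctan2(e[:,1],e[:,0])),np.linalg.norm(e,axis=1))
```

```text
963 ((326.5, 233.5), (75.0, 15.0), 90.0) 0.10071418866661663 0.10189529720057121
[[0.4686 0.1719 0.097 ]
 [0.479  0.169  0.097 ]
 [0.4637 0.1126 0.097 ]
 [0.4525 0.1158 0.097 ]] [0.46594338 0.14233087 0.097     ]
[  74.00131287  -15.84523105 -105.27584007  164.15353785] [0.05838939 0.01086855 0.05839232 0.01160521]
```

View pics/w1.png

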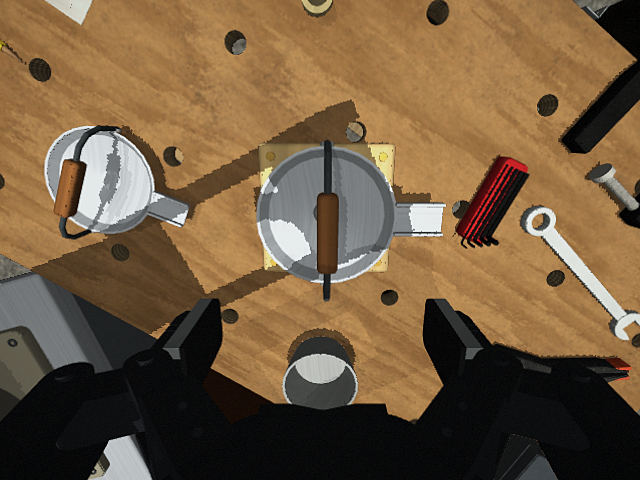

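The wrist view shows the brown grip at (327,233) running vertically in the image, perpendicular to the finger line, so it is well aligned. The small dish is at (100,180) and the tin at (320,375). I'll descend with a small correction.

Emit:
play_rows --rotation '[[0,0,0],[0,0,0],[0,0,0],[0,0,0],[0,0,0]]' --travel '[[0.0025,0.003,0.01],[0,0,0.02],[0,0,0.02],[0,0,0.02],[0,0,0.015]]' --claw '[0,0,0,0,0]' --grip_force 60

```text
t: 3.65
ee_pos: [0.4656, 0.1433, 0.1145]
tool_rot: [[0.275, 0.961, -0.001], [0.961, -0.275, -0.0], [-0.001, -0.001, -1.0]]
ft_force: [0.8, 0.7, 0.1]
finger_gap: 1.0
finger_force: 0.0
```

Emit:
play_rows --rotation '[[0,0,0],[0,0,0],[0,0,0],[0,0,0],[0,0,0]]' --travel '[[0,0,0.015],[0,0,0.012],[0,0,0.01],[0,0,0.006],[0,0,0.002]]' --claw '[0,0,0,0,0]'

```text
t: 4.15
ee_pos: [0.4658, 0.1433, 0.0707]
tool_rot: [[0.276, 0.961, -0.001], [0.961, -0.276, -0.0], [-0.0, -0.001, -1.0]]
ft_force: [-0.5, -0.2, 0.1]
finger_gap: 1.001
finger_force: 0.0
```

Run:
```python
from h import *
s=monitor.observe(); print(s['ee_pos'],s['ft_force'])
C=cam('wrist');p=C[0]; save('w2',p)
```

```text
[0.46584418 0.14327041 0.07071061] [-0.47675253 -0.18824427  0.11950733]
```

View pics/w2.png

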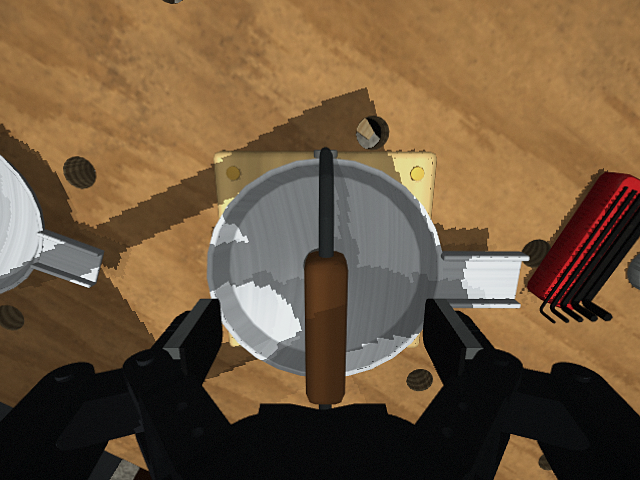

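The wrist view shows the grip at (326,328), between the finger pads at (220,340) and (424,340). I'll close now.

Emit:
play_rows --rotation '[[0,0,0],[0,0,0],[0,0,0],[0,0,0],[0,0,0]]' --travel '[[0,0,0],[0,0,0],[0,0,0],[0,0,0],[0,0,0]]' --claw '[60,100,140,160,175]' --grip_force 60

```text
t: 4.7
ee_pos: [0.4662, 0.1434, 0.0715]
tool_rot: [[0.276, 0.961, 0.0], [0.961, -0.276, 0.0], [0.0, 0.0, -1.0]]
ft_force: [0.3, 1.0, 0.7]
finger_gap: 0.31
finger_force: 0.0
```

Emit:
play_rows --rotation '[[0,0,0],[0,0,0],[0,0,0],[0,0,0],[0,0,0]]' --travel '[[0,0,0],[0,0,0],[0,0,0],[0,0,0],[0,0,0]]' --claw '[185,195,205,230,255]' --grip_force 60

```text
t: 5.2
ee_pos: [0.4663, 0.1433, 0.0714]
tool_rot: [[0.276, 0.961, 0.001], [0.961, -0.276, 0.0], [0.0, 0.001, -1.0]]
ft_force: [1.3, -0.8, 0.3]
finger_gap: 0.178
finger_force: 58.8
```

Emit:
play_rows --rotation '[[0,0,0],[0,0,0],[0,0,0],[0,0,0],[0,0,0]]' --travel '[[0,0,0],[0,0,0],[0,0,0],[0,0,0],[0,0,0]]' --claw '[255,255,255,255,255]' --grip_force 60

```text
t: 5.7
ee_pos: [0.4663, 0.1433, 0.0715]
tool_rot: [[0.276, 0.961, 0.001], [0.961, -0.276, 0.0], [0.0, 0.001, -1.0]]
ft_force: [1.7, -1.3, 2.4]
finger_gap: 0.176
finger_force: 58.9
```

Emit:
play_rows --rotation '[[0,0,0],[0,0,0],[0,0,0],[0,0,0],[0,0,0]]' --travel '[[0,0,-0.001],[0,0,-0.002],[0,0,-0.003],[0,0,-0.004],[0,0,-0.005]]' --claw '[255,255,255,255,255]'

```text
t: 6.2
ee_pos: [0.4658, 0.1433, 0.0865]
tool_rot: [[0.276, 0.961, -0.001], [0.961, -0.276, -0.0], [-0.0, -0.0, -1.0]]
ft_force: [-0.4, 0.4, -1.8]
finger_gap: 0.18
finger_force: 58.4
```

Emit:
play_rows --rotation '[[0,0,0],[0,0,0],[0,0,0],[0,0,0],[0,0,0]]' --travel '[[0,0,-0.005],[0,0,-0.005],[0,0,-0.005],[0,0,-0.005],[0,0,-0.004]]' --claw '[255,255,255,255,255]'

```text
t: 6.7
ee_pos: [0.4662, 0.1433, 0.1109]
tool_rot: [[0.276, 0.961, 0.0], [0.961, -0.276, 0.0], [0.0, 0.0, -1.0]]
ft_force: [0.5, 0.3, -3.4]
finger_gap: 0.176
finger_force: 58.4
```

Emit:
play_rows --rotation '[[0,0,0],[0,0,0],[0,0,0],[0,0,0],[0,0,0]]' --travel '[[0,0,-0.003],[0,0,-0.002],[0,0,-0.001],[0,0,0],[0,0,0]]' --claw '[255,255,255,255,255]'

```text
t: 7.2
ee_pos: [0.4659, 0.1433, 0.1161]
tool_rot: [[0.276, 0.961, -0.0], [0.961, -0.276, -0.0], [-0.0, -0.0, -1.0]]
ft_force: [0.7, 0.1, -3.5]
finger_gap: 0.175
finger_force: 58.4
```

Run:
```python
from h import *
S=cam('side');T=cam('top')
save('l1',np.vstack([cv2.resize(S[0][190:350,230:420],(760,300)),cv2.resize(T[0][180:320,250:450],(760,300))]))
# rim plane level from depth: side view bright rim too noisy; use wrist points on the lip/rim
C=cam('wrist'); save('w3',C[0])
s=monitor.observe(); print(s['ee_pos'],s['ft_force'],s['ft_torque'])
```

```text
[0.46592068 0.1432745  0.11608399] [ 0.10966516  0.26569163 -2.72825409] [ 0.0173851   0.05041761 -0.05462067]
```

View pics/l1.png

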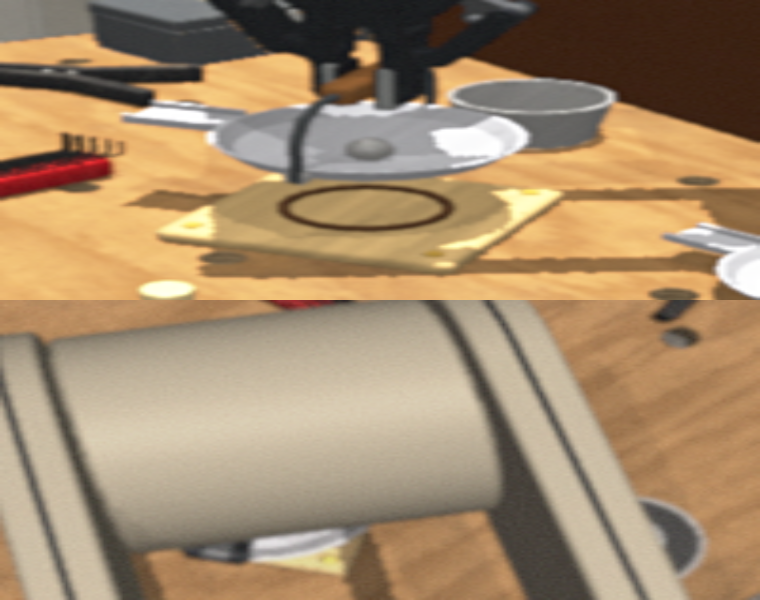

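The side view shows the dish clear of the board with the ball near its middle, at about (368,148) in the crop. The top view is blocked by the arm. I'll check the level from depth.

```bash
cat > lev.py <<'E'
from h import *
def level(g,ang):
    """g: grip xy; ang: lip dir. dish-frame points from wrist+side depth"""
    c,s=np.cos(ang),np.sin(ang)
    for n in ['wrist','side']:
        C=cam(n); v,u=np.mgrid[0:480:1,0:640:1]; uv=np.c_[u.ravel(),v.ravel()]
        k=C[1].ravel()>0.05; P=bydepth(uv[k],C); d=P[:,:2]-g; L=np.c_[d@[c,s],d@[-s,c],P[:,2]]
        r=np.hypot(L[:,0],L[:,1]); z=L[:,2]; col=C[0].reshape(-1,3)[k].astype(int)
        grey=(col.max(1)-col.min(1)<30)
        a=(r>59)if 0 else (r>.060)&(r<.066)&(abs(z-.087)<.012)&grey
        # top rim: fit plane robustly to upper points
        A=np.c_[L[a][:,:2],np.ones(a.sum())]; zz=z[a]; w=np.ones(len(zz),bool)
        for _ in range(5):
            x=np.linalg.lstsq(A[w],zz[w],rcond=None)[0]; res=zz-A@x; w=(res>-.002)&(res<.004)
        print(n,'rim',w.sum(),'z',x[2].round(4),'tilt deg x,y',np.degrees(x[:2]).round(2))
        f=(r>.020)&(r<.05)&(abs(z-.068)<.012)&grey&(r>0)
        # floor cone: z = z0 + (r-.012)*tan15 + tilt
        A=np.c_[L[f][:,:2],np.ones(f.sum())]; zz=z[f]-(r[f]-.012)*np.tan(np.radians(15)); w=np.ones(len(zz),bool)
        for _ in range(5):
            x=np.linalg.lstsq(A[w],zz[w],rcond=None)[0]; res=zz-A@x; w=abs(res)<.003
        print(n,'floor',w.sum(),'z',x[2].round(4),'tilt',np.degrees(x[:2]).round(2))
        l=(L[:,0]>.075)&(L[:,0]<.115)&(abs(L[:,1])<.02)&(abs(z-.088)<.02)&grey
        if l.sum(): print(n,'lip',l.sum(),'xmax',np.percentile(L[l][:,0],98).round(4),'ymean',L[l][:,1].mean().round(4),'z',np.percentile(z[l],[5,50,95]).round(4))
        b=(r<.04)&(z-.065-.27*np.maximum(r-.012,0)>.008)&(z<.09)&grey
        if b.sum(): print(n,'ball',b.sum(),np.median(L[b],0).round(4))
E
python3 -c "
from lev import *
level(np.array([.4660,.1433]),np.radians(-16))"
```

```text
wrist rim 3126 z 0.0863 tilt deg x,y [0.21 0.37]
wrist floor 13451 z 0.0648 tilt [0.23 0.59]
wrist lip 3098 xmax 0.1036 ymean -0.0015 z [0.085  0.0862 0.0922]
wrist ball 10 [-0.006   0.0104  0.0742]
side rim 281 z 0.0849 tilt deg x,y [0.39 0.3 ]
side floor 980 z 0.0635 tilt [0.34 0.3 ]
side lip 191 xmax 0.1025 ymean -0.0011 z [0.0834 0.0857 0.0905]
side ball 92 [-0.0044  0.0071  0.0789]
```

Tilt is at most about 0.5° and the lip is about 41 mm above tin-rim height. Now a smooth quarter turn, clockwise from above (+90° about tool z).

Emit:
play_rows --rotation '[[0,0,1],[0,0,2],[0,0,3],[0,0,4],[0,0,5]]' --travel '[[0,0,0],[0,0,0],[0,0,0],[0,0,0],[0,0,0]]' --claw '[255,255,255,255,255]'

```text
t: 7.95
ee_pos: [0.466, 0.1433, 0.1163]
tool_rot: [[0.518, 0.855, -0.0], [0.855, -0.518, 0.0], [-0.0, -0.0, -1.0]]
ft_force: [-0.3, -1.0, -1.6]
finger_gap: 0.172
finger_force: 58.4
```

Emit:
play_rows --rotation '[[0,0,5],[0,0,5],[0,0,5],[0,0,5],[0,0,5]]' --travel '[[0,0,0],[0,0,0],[0,0,0],[0,0,0],[0,0,0]]' --claw '[255,255,255,255,255]'

```text
t: 8.45
ee_pos: [0.4661, 0.1433, 0.1163]
tool_rot: [[0.832, 0.555, -0.0], [0.555, -0.832, 0.0], [-0.0, -0.0, -1.0]]
ft_force: [-0.3, 0.4, -2.4]
finger_gap: 0.176
finger_force: 58.4
```

Emit:
play_rows --rotation '[[0,0,5],[0,0,5],[0,0,5],[0,0,5],[0,0,5]]' --travel '[[0,0,0],[0,0,0],[0,0,0],[0,0,0],[0,0,0]]' --claw '[255,255,255,255,255]'

```text
t: 8.95
ee_pos: [0.4661, 0.1433, 0.1163]
tool_rot: [[0.988, 0.152, -0.0], [0.152, -0.988, -0.0], [-0.0, 0.0, -1.0]]
ft_force: [0.4, -0.1, -2.5]
finger_gap: 0.176
finger_force: 58.4
```

Emit:
play_rows --rotation '[[0,0,5],[0,0,5],[0,0,4.5],[0,0,3.5],[0,0,3]]' --travel '[[0,0,0],[0,0,0],[0,0,0],[0,0,0],[0,0,0]]' --claw '[255,255,255,255,255]'

```text
t: 9.45
ee_pos: [0.4661, 0.1433, 0.1163]
tool_rot: [[0.977, -0.211, -0.0], [-0.211, -0.977, 0.0], [-0.0, 0.0, -1.0]]
ft_force: [-0.7, -0.7, -1.5]
finger_gap: 0.176
finger_force: 58.4
```

Emit:
play_rows --rotation '[[0,0,2],[0,0,1],[0,0,1],[0,0,0],[0,0,0]]' --travel '[[0,0,0],[0,0,0],[0,0,0],[0,0,0],[0,0,0]]' --claw '[255,255,255,255,255]'

```text
t: 9.95
ee_pos: [0.4661, 0.1433, 0.1163]
tool_rot: [[0.961, -0.275, -0.0], [-0.275, -0.961, -0.0], [-0.0, 0.0, -1.0]]
ft_force: [0.6, 0.3, -2.6]
finger_gap: 0.174
finger_force: 58.4
```

Run:
```python
from lev import *
s=monitor.observe(); R=np.array(s['tool_rot']).reshape(3,3); print(s['ee_pos'],R.round(3))
a=np.arctan2(R[1,1],R[0,1]); print(np.degrees(a))
level(s['ee_pos'][:2],a)
C=cam('wrist'); save('w4',C[0]); v,u=np.mgrid[0:480,0:640]; uv=np.c_[u.ravel(),v.ravel()][C[1].ravel()>.05]
P=bydepth(uv,C); k=(abs(P[:,2]-.045)<.007)&(np.hypot(P[:,0]-.412,P[:,1]+.027)<.055)
c,r=cv2.minEnclosingCircle(P[k][:,:2].astype(np.float32)); print('tin',k.sum(),c,r)
T=cam('top'); S=cam('side'); save('s4',S[0])
```

```text
[0.46605589 0.14331427 0.1162764 ] [[ 0.961 -0.275 -0.   ]
 [-0.275 -0.961 -0.   ]
 [-0.     0.    -1.   ]]
-105.98308767394434
wrist rim 3091 z 0.0865 tilt deg x,y [0.07 0.21]
wrist floor 13329 z 0.065 tilt [-0.35  0.31]
wrist lip 3282 xmax 0.1053 ymean -0.0007 z [0.0852 0.0865 0.0924]
wrist ball 11 [-0.0047  0.0112  0.0749]
side rim 271 z 0.0849 tilt deg x,y [0.19 0.11]
side floor 1082 z 0.0636 tilt [-0.2   0.25]
side lip 54 xmax 0.1031 ymean -0.0089 z [0.0834 0.0851 0.0907]
side ball 93 [-0.007  -0.0003  0.0789]
tin 2500 (0.4113754332065582, -0.028833167627453804) 0.040571242570877075
```

View pics/w4.png

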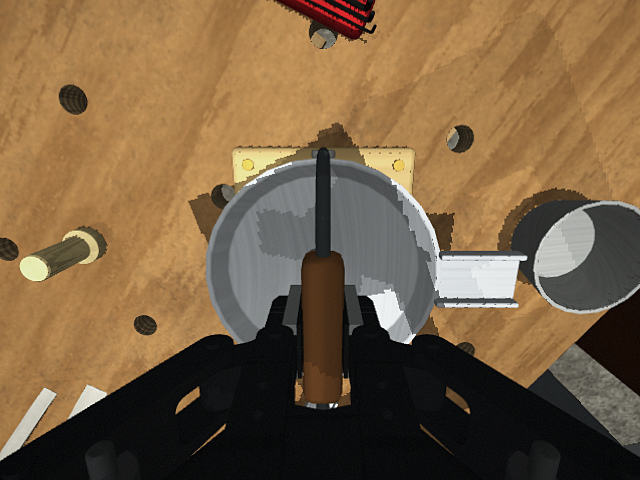

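The view shows the lip end at (522,280) pointing at the tin at (595,255), with the dog untouched at (65,255). Now I'll translate 75 mm along the lip direction, −5 mm along tool x, and 6 mm down.

Emit:
play_rows --rotation '[[0,0,0],[0,0,0],[0,0,0],[0,0,0],[0,0,0]]' --travel '[[0,0.001,0],[0,0.002,0],[0,0.003,0],[0,0.004,0],[0,0.005,0]]' --claw '[255,255,255,255,255]'

```text
t: 10.7
ee_pos: [0.4618, 0.1285, 0.1163]
tool_rot: [[0.961, -0.276, -0.0], [-0.276, -0.961, -0.0], [0.0, 0.0, -1.0]]
ft_force: [-0.3, -0.5, -1.7]
finger_gap: 0.178
finger_force: 58.4
```

Emit:
play_rows --rotation '[[0,0,0],[0,0,0],[0,0,0],[0,0,0],[0,0,0]]' --travel '[[0,0.005,0],[-0.001,0.005,0],[-0.001,0.005,0],[-0.001,0.005,0],[-0.001,0.005,0]]' --claw '[255,255,255,255,255]'

```text
t: 11.2
ee_pos: [0.4509, 0.1056, 0.1163]
tool_rot: [[0.961, -0.276, -0.0], [-0.276, -0.961, 0.0], [-0.0, 0.0, -1.0]]
ft_force: [0.5, -0.7, -2.3]
finger_gap: 0.179
finger_force: 58.4
```

Emit:
play_rows --rotation '[[0,0,0],[0,0,0],[0,0,0],[0,0,0],[0,0,0]]' --travel '[[-0.001,0.005,0],[0,0.005,0.001],[0,0.005,0.001],[0,0.005,0.001],[0,0.004,0.001]]' --claw '[255,255,255,255,255]'

```text
t: 11.7
ee_pos: [0.4435, 0.0827, 0.1122]
tool_rot: [[0.961, -0.276, -0.0], [-0.276, -0.961, -0.0], [-0.0, 0.0, -1.0]]
ft_force: [0.3, 0.5, -2.7]
finger_gap: 0.176
finger_force: 58.5
```

Emit:
play_rows --rotation '[[0,0,0],[0,0,0],[0,0,0],[0,0,0],[0,0,0]]' --travel '[[0,0.004,0.001],[0,0.003,0.001],[0,0.002,0],[0,0.001,0],[0,0.001,0]]' --claw '[255,255,255,255,255]'

```text
t: 12.2
ee_pos: [0.4406, 0.0726, 0.1103]
tool_rot: [[0.961, -0.276, 0.0], [-0.276, -0.961, 0.0], [0.0, -0.0, -1.0]]
ft_force: [0.3, -0.2, -2.5]
finger_gap: 0.178
finger_force: 58.5
```

Emit:
play_rows --rotation '[[0,0,0],[0,0,0],[0,0,0],[0,0,0],[0,0,0]]' --travel '[[0,0,0],[0,0,0],[0,0,0],[0,0,0],[0,0,0]]' --claw '[255,255,255,255,255]'

```text
t: 12.7
ee_pos: [0.4406, 0.0726, 0.1103]
tool_rot: [[0.961, -0.276, -0.0], [-0.276, -0.961, 0.0], [-0.0, 0.0, -1.0]]
ft_force: [-0.3, -1.0, -3.0]
finger_gap: 0.178
finger_force: 58.5
```

```bash
sed -i 's/\.087)/.081)/;s/\.068)/.062)/;s/z-\.088/z-.082/;s/z-\.065/z-.059/' lev.py
python3 - <<'E'
from lev import *
s=monitor.observe(); R=np.array(s['tool_rot']).reshape(3,3); print(s['t'],s['ee_pos'],s['ft_force'])
a=np.arctan2(R[1,1],R[0,1]); print(np.degrees(a), 'lip',s['ee_pos'][:2]+.105*R[:2,1])
level(s['ee_pos'][:2],a)
W=cam('wrist'); S=cam('side'); T=cam('top')
for C in (W,S):
    v,u=np.mgrid[0:480,0:640]; uv=np.c_[u.ravel(),v.ravel()][C[1].ravel()>.05]
    P=bydepth(uv,C); k=(abs(P[:,2]-.045)<.006)&(np.hypot(P[:,0]-.412,P[:,1]+.027)<.055)
    c,r=cv2.minEnclosingCircle(P[k][:,:2].astype(np.float32)); print('tin',k.sum(),c,r)
save('f',np.hstack([cv2.resize(W[0][140:440,200:600],(400,300)),cv2.resize(S[0][180:330,250:450],(400,300))]))
E
```

```text
12.7 [0.44057266 0.07264808 0.11028492] [-0.25450623 -0.95784119 -3.03949412]
-106.00169898363157 lip [ 0.41162774 -0.02828354]
wrist rim 3098 z 0.0805 tilt deg x,y [0.09 0.22]
wrist floor 13349 z 0.059 tilt [-0.4   0.32]
wrist lip 3294 xmax 0.1054 ymean -0.0007 z [0.0793 0.0805 0.0864]
wrist ball 11 [-0.0046  0.0113  0.0687]
side rim 217 z 0.079 tilt deg x,y [0.17 0.14]
side floor 853 z 0.0576 tilt [-0.26  0.21]
side lip 60 xmax 0.1003 ymean -0.0062 z [0.0771 0.0789 0.084 ]
side ball 82 [-0.0074 -0.0003  0.0727]
tin 1816 (0.4110206663608551, -0.02908412367105484) 0.0402827225625515
tin 52 (0.3896298408508301, -0.041119106113910675) 0.03127794340252876
```

View pics/f.png

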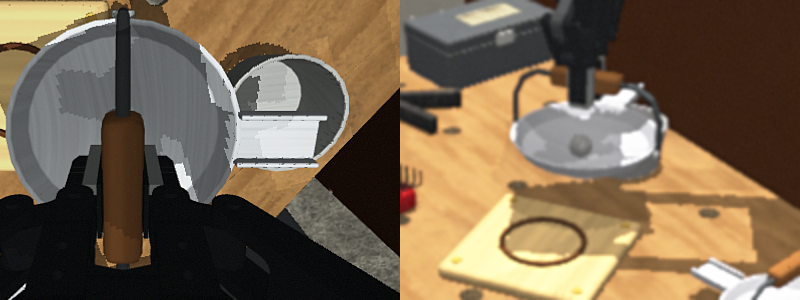

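The left view shows the lip end at (325,140) over the tin at (292,115), with the offset coming from the lip's height. The right view shows the dish level with the ball in its middle at (580,147). The lip end is within about 2 mm of the tin's centre and about 35 mm above its rim, so I'm handing in.

```bash
python3 -c "
from workcell import job; print(job.job_done())"
```

```text
the job is handed in; nothing more can be done
None
```

I handed the job in with the arm still holding the dish after its quarter turn: level to within about 0.5°, ball in the middle, lip end about 35 mm above the tin's rim and within about 2 mm of its centre.

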